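# Close the bench valve with the T-key from its hook

### The job

Lift the T-key off its two-pronged hook and fit it fully home over the spindle hidden down inside the round collar of the bench valve; the spindle has been left part open at an unknown angle, so feel for the angle at which the key drops on. Then turn the key clockwise (seen from above) to the closed stop, where its cross-bar lines up with the two small raised ribs on the valve's base plate, and leave the key standing there, fully down and released. Leave the brown bottle, the brass weight and the dish where they are.

Things in the scene. Friction and masses are not known exactly. Their poses are not given: they have to be found in the camera images.
- key: Steel T-key, loose, 116 mm tall, hanging upright. Origin: centre of its foot's underside; z up the stem, y along the cross-bar. Foot 28 x 28 x 24 mm; in its underside a slot 21.4 mm long (y) by 8.4 mm (x), 18 mm deep, mouth chamfered 1.5 mm. Stem 14 mm thick. Cross-bar 84 mm long, 12 x 12 mm in section, centre 110 mm above the origin.
- key_bar (a point): Centre of the key's cross-bar, over the stem, 110 mm above the key's origin: the place to grip, fingers on either side of the bar, between the prongs.
- hook_stand: Fixed two-pronged hook stand. Origin under it on the worktop, z up. Prongs (8 mm rods at y = +-28 mm, 48 mm free between) point to its -x, 170 mm up, with upturned tips 194 mm high at x = -106 mm. Cross-head behind: x = 1 to 23 mm, top 180 mm high. The key hangs at x = -85 mm, within 6 mm sideways; lift straight up; its foot clears the tips only after 130 mm.
- hook_rest (a point): Midway between the prongs, where the underside of the hanging cross-bar lies (x = -85, z = 174 mm on the stand).
- valve: Fixed brass valve pillar on an 86 x 86 mm base plate, copper pipe stubs along its x (214 mm over all, 46 mm high). Origin: centre of its underside, z up. On top a round collar, 48 mm bore, 58 mm outside, mouth 75 mm high, with the spindle inside. Two 11 mm ribs on the base plate lie along its y axis: the direction of the cross-bar when closed (clockwise stop).
- valve_mouth (a point): Centre of the collar's mouth, 75 mm above the worktop.
- spindle_seat (a point): On the spindle's axis, on its flat shoulder 52 mm high, where the key's origin comes when fully home; axes of the valve. The spindle's tang, 20 x 7 mm, rises 16 mm above it. Its angle is not given: at first 0.55 to 1.35 rad counter-clockwise from the valve's y. It turns stiffly (0.12 N m), stays put; the key fits either way round, with 0.07 rad play.
- bottle: Small brown bottle with a white cap, 36 mm diameter, 70 mm tall, bystander. Origin: centre of its underside.
- weight: Brass balance weight with a knob, 27 mm diameter, 43 mm tall, bystander. Origin: centre of its underside.
- dish: Clear round flat dish, 69 mm diameter, 14 mm high, bystander. Origin: centre of its underside.
There are look-alikes about, which are no part of the job. Leave any purple look-alike of the key alone. There is more than one size of the valve; the one meant has the size given above.

How it is judged:
By the outcome, as a careful person would: the job done as asked, in the order asked, and still so for the second after the job is handed in, with the robot touching nothing.
It also fails if it takes over 67 s, if anything falls off the work surface, if the arm or the gripper's body presses on something with over 40 N, if the wrist force passes 120 N, or if a joint passes its speed limit or range.

### The arm

A 6-joint arm with a two-finger parallel gripper is mounted at the origin on a cart in front of the work surface, level with it; the furniture and walls round the work are solid. World frame = base frame: x ahead of the robot, y to its left, z up, the work surface at z = 0. Lengths are in m, angles in rad, forces in N, time in s.
With the tool pointing down it reaches from about 0.425 to 0.95 m from the base axis. Payload 3.5 kg.
Tool frame: the origin (TCP) lies between the finger pads; the fingertips stand 19 mm ahead of it and the grasp point (between the pads) is the TCP; z points along the fingers, y is the line along which they close (so a half turn about z gives the same grasp; the last joint's range is limited). The gripper opens to 85 mm and grips with 20 to 120 N. Pads are 22 mm wide; open, the fingers measure 114 mm over their backs; the gripper's body (76 mm by 85 mm) begins 54 mm behind the grasp point. The pads swing forward as they close: fully open they stand 13 mm farther back than shut.
Start: joints at [-1.41, 0.286, 1.577, -0, 1.279, -0.15], TCP at [0.206, -0.643, 0.217] pointing down, gripper open.
Joint ranges: [-2.77, 2.77], [-0.9, 2.22], [0.21, 2.48], [-1.53, 4.67], [0.24, 2.81], [-2.84, 2.84]. Speed limits (rad/s): [2.79, 2.79, 3.14, 3.14, 3.14, 3.14].

### API

Orientations are given as a unit quaternion [x, y, z, w].
In Python, from plant import monitor, eyes, ctrl gives the robot as it stands.
- The arm moves only by the shell command python3 -m handwheel 'ROWS' [FORCE]. ROWS is JSON, a list of rows, each a list of 7 numbers: the shift along the tool's x, y, z in units of 40 cm (1.0 is 40 cm), then the turn, a rotation vector about the tool's x, y, z in units of pi rad (1.0 is pi rad), then the opening, from -1 (shut) to 1 (fully open). A call has 1 to 12 rows; each row is the pose to reach, as a shift and turn from the pose commanded when the call began, along the tool's axes at that moment, turning the shorter way round; what a row does not reach only later rows make up. A row lasts 1/8 s, in which the tool goes at most 62.5 mm and 10.7 degrees, less where a joint would pass 70% of its speed; a pose out of reach is approached as far as the arm can. A call with a number of a shift or a turn outside -1 to 1 is refused whole. A call with a gripper value outside its range is refused whole. The fingers move at their own pace and stop on an object; FORCE is the grip in N (left out, the last holds). Time passes only in rows, so rows that repeat a pose let the fingers close. It gives the time, the measured TCP pose, the force, the opening and the grip force at its end, in the units of the state.
- monitor.get_state(): the state, without advancing time (a new reading comes with each control period).
- eyes.read_camera(name): name is "scene" or "top"; returns the picture (420x560x3 uint8, red, green, blue); there is no depth.
- eyes.camera_params(name): a dict with "K" (3x3 intrinsics, pixels), "R" (3x3) and "t" (3): a world point X has camera coordinates R X + t. Camera axes: x right, y down, z forward; pixel columns grow to the right and rows downward; lengths in m; the calibration is good to about 2 mm. A picture is of the moment at which its call begins. camera_params takes no time and is no camera call.
- ctrl.sign_off(): hands the job in; it is judged then, once.
The state is a dict: "time": time; "qpos": joint angles; "dq": joint speeds; "joint_efforts": joint torques, N m; "eef_pos": TCP position; "tcp_rot": TCP orientation; "contact_force": force on the tool from outside, world axes, zero at the start; "wrist_torque": the same for the moment, N m; "opening": opening from 0.0 (shut) to 1.0 (fully open); "finger_force": force on a finger pad.
Only numpy, scipy, OpenCV 4.12 (cv2) and the standard library are available. Lean on these libraries where they do the work, as an engineer would, in place of code of your own. Each camera call takes 0.05 s, during which the arm holds its last target. There are 200 camera calls.

## Working session

There is one attempt and no reset: what is moved stays moved. The work goes in short steps, Python scripts to look and compute and a shell command to move; the robot and the scene stay as the last step left them, time stands still between calls to the robot, and variables do not carry over. Pictures are saved under pics/ and viewed, at most 10 in all, crops included, and the job is handed in when it is done.

```bash
mkdir -p pics; ls; python3 - <<'E'
from plant import monitor, eyes
import cv2, json
for n in("scene","top"):
    cv2.imwrite(f"pics/{n}0.png",eyes.read_camera(n)[...,::-1]); p=eyes.camera_params(n); print(n,{k:[[round(float(x),4) for x in r] for r in p[k]] if k!='t' else p[k] for k in p if k in('K','R','t')})
s=monitor.get_state(); print(s)
E
```

```text
pics
scene {'K': [[464.369, 0.0, 277.1043], [0.0, 464.369, 206.0227], [0.0, 0.0, 1.0]], 'R': [[-0.8633, -0.5046, -0.0119], [-0.2502, 0.4484, -0.8581], [0.4383, -0.7378, -0.5134]], 't': array([0.56098713, 0.24971335, 0.88778568])}
top {'K': [[478.8912, 0.0, 280.1343], [0.0, 478.8912, 220.9179], [0.0, 0.0, 1.0]], 'R': [[-0.0066, -0.9999, -0.0143], [-0.9971, 0.0076, -0.0756], [0.0757, 0.0138, -0.997]], 't': array([0.02996298, 0.66822879, 1.4404055 ])}
{'time': 0.1, 'qpos': array([-1.40999138e+00,  2.87116794e-01,  1.57809294e+00, -1.00679508e-05,
        1.27860029e+00, -1.49976890e-01]), 'dq': array([-5.48336598e-04, -1.60243559e-03, -3.45248891e-03,  1.36633288e-03,
        1.24987844e-04, -3.13873657e-06]), 'joint_efforts': array([ 1.05369309e-03, -4.07293475e+01, -2.93699777e+01, -1.31518582e-04,
        3.35776727e-03,  9.78755594e-06]), 'eef_pos': array([ 0.20635217, -0.64200042,  0.2159253 ]), 'tcp_rot': array([ 9.87950272e-01,  1.54767664e-01, -1.08213555e-05, -1.10864426e-03]), 'contact_force': array([ 0.01377179, -0.26391615,  0.31990514]), 'wrist_torque': array([ 0.01647036, -0.04380631,  0.01905925]), 'finger_force': 0.0, 'opening': 1.0027051653058343}
```

View pics/scene0.png

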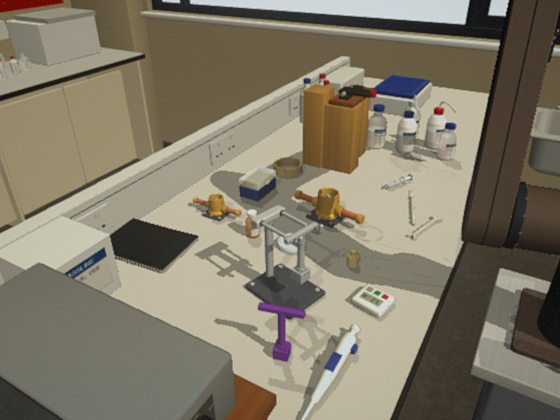

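View pics/top0.png

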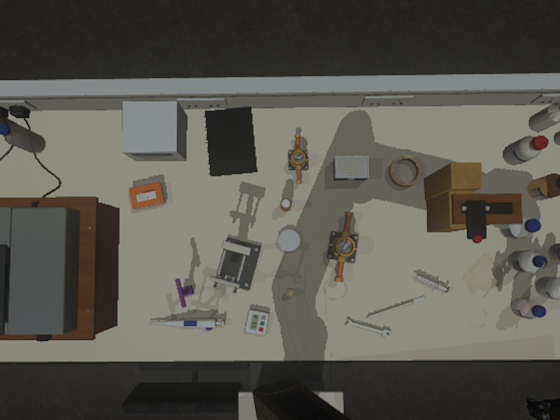

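The scene view shows the hook stand at about (285,255), the large valve at (327,205), a small valve at (216,206), and the purple look-alike at (282,330). In the top view the stand is at (235,262), the large valve at (343,246) and the small one at (298,158). Next I'll enlarge crops.

```bash
python3 - <<'E'
import cv2
import numpy as np
s=cv2.imread("pics/scene0.png");t=cv2.imread("pics/top0.png")
a=cv2.resize(s[175:325,190:390],(800,600),interpolation=cv2.INTER_CUBIC)
b=cv2.resize(t[190:310,205:365],(800,600),interpolation=cv2.INTER_CUBIC)
cv2.imwrite("pics/c_s.png",a);cv2.imwrite("pics/c_t.png",cv2.convertScaleAbs(b,alpha=1.4))
E
```

```text
(no output)
```

View pics/c_s.png

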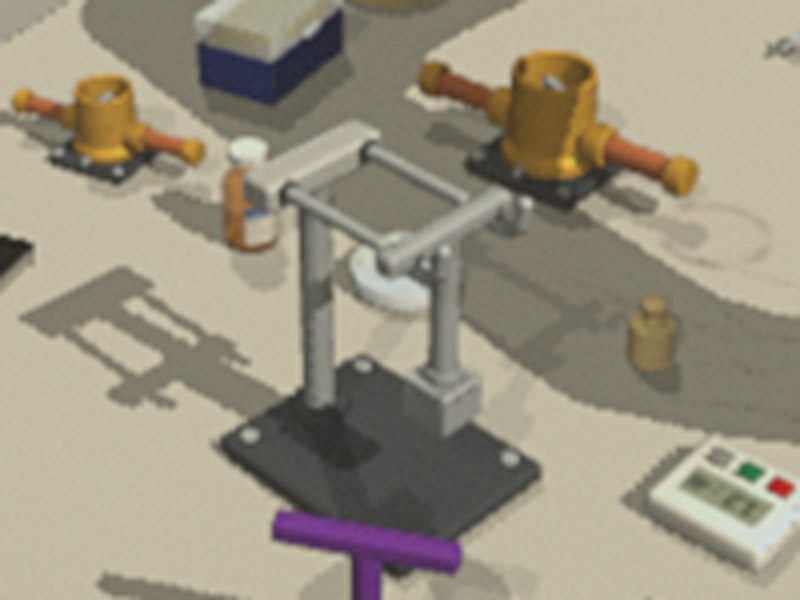

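View pics/c_t.png

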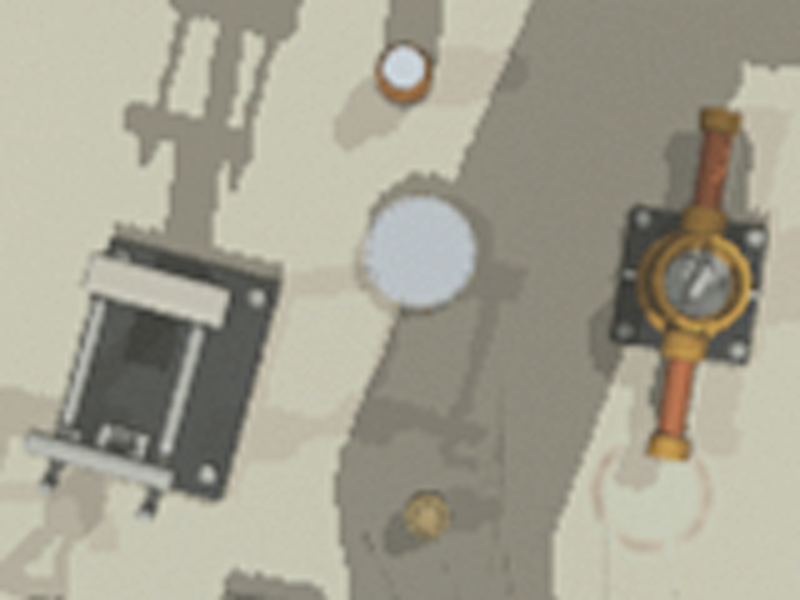

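```bash
cat >h.py <<'E'
import numpy as np, cv2
from plant import monitor, eyes
P={n:eyes.camera_params(n) for n in("scene","top")}
def ray(n,uv):
    p=P[n]; R=np.array(p["R"]); d=R.T@np.linalg.solve(p["K"],[uv[0],uv[1],1]); return -R.T@np.array(p["t"]), d/np.linalg.norm(d)
def onz(n,uv,z):
    c,d=ray(n,uv); return c+d*(z-c[2])/d[2]
def tri(us,ut):
    (a,d),(b,e)=ray("scene",us),ray("top",ut)
    s=np.linalg.lstsq(np.c_[d,-e],b-a,rcond=None)[0]; p,q=a+s[0]*d,b+s[1]*e
    return (p+q)/2, np.linalg.norm(p-q)
def pix(n,X):
    p=P[n]; c=np.array(p["R"])@X+p["t"]; q=np.array(p["K"])@c; return q[:2]/q[2]
def mask(n,im,box,f):
    x0,y0,x1,y1=box; hsv=cv2.cvtColor(im[y0:y1,x0:x1],cv2.COLOR_BGR2HSV).astype(int); m=f(hsv[...,0],hsv[...,1],hsv[...,2]).astype(np.uint8)
    return m
E
python3 - <<'E'
from h import *
np.set_printoptions(precision=4,suppress=True)
s=cv2.imread("pics/scene0.png");t=cv2.imread("pics/top0.png")
def comps(im,box,f,mn):
    m=mask("",im,box,f); k,l,st,c=cv2.connectedComponentsWithStats(m)
    for i in range(1,k):
        if st[i,4]>=mn:
            pts=np.argwhere(l==i)[:,::-1].astype(np.float32)+np.float32(box[:2])
            print(st[i,4],c[i]+box[:2],cv2.minAreaRect(pts))
print("top gray"); comps(t,(205,270,245,300),lambda h,s,v:(s<28)&(v>95),8)
print("scene gray"); comps(s,(282,218,325,250),lambda h,s,v:(s<30)&(v>120),8)
print("top brass"); comps(t,(325,205,365,290),lambda h,s,v:(s>120)&(v>70),8)
print("top base"); comps(t,(322,225,365,270),lambda h,s,v:(v<65),30)
print("scene brass"); comps(s,(290,185,370,225),lambda h,s,v:(s>150)&(v>70),8)
b=cv2.cvtColor(t,cv2.COLOR_BGR2GRAY)[238:256,333:355];print(b)
hs=cv2.cvtColor(t,cv2.COLOR_BGR2HSV);print(hs[238:256,333:355,1])
print(hs[274:292,208:244,1]);print(hs[274:292,208:244,2])
E
```

```text
top gray
11 [218.4545 271.5455] ((218.10003662109375, 271.70001220703125), (2.5298221111297607, 4.427187919616699), 18.43494987487793)
27 [238.8889 275.0741] ((238.88238525390625, 274.9706115722656), (2.1828205585479736, 10.6715669631958), 14.03624439239502)
372 [227.1989 287.9731] ((225.25003051757812, 288.7500305175781), (42.058284759521484, 17.076297760009766), 18.434947967529297)
67 [208.2239 293.8806] ((209.0, 294.5), (9.0, 8.0), 90.0)
8 [220.875 298.375] ((220.5, 298.0), (2.0, 3.0), 90.0)
scene gray
489 [297.3415 235.4172] ((299.5, 233.5), (31.0, 35.0), 90.0)
21 [321.0952 227.4762] ((321.0, 228.0), (8.0, 2.0), 90.0)
top brass
401 [343.793  247.0798] ((344.4706115722656, 246.61766052246094), (18.675243377685547, 69.36518096923828), 14.03624439239502)
top base
169 [332.787 244.574] ((334.0135192871094, 244.9188995361328), (10.850333213806152, 27.783428192138672), 9.462322235107422)
34 [353.6765 238.6471] ((353.0448303222656, 240.46209716796875), (6.975820541381836, 12.539868354797363), 4.763641834259033)
38 [351.0526 256.5789] ((352.2500305175781, 256.2500305175781), (4.949747562
[... 7539 characters left out ...]
 118 117 118 118 118 118 121
  131 139 143 141 139 142 135 124 101  91 107 126 116  79  64  61  61  62]
 [137 136 138 137 133 128 121 113 119 118 119 118 117 118 118 119 118 122
  134 144 141 143 143 142 144 137 103  69  74 101 121 111 109 102  81  67]
 [136 135 136 136 136 133 125 118 120 124 125 123 118 117 117 118 117 117
  129 143 143 142 142 143 145 132  92  73  83 117 139 139 139 133 116 109]
 [139 140 139 139 141 138 128 124 126 128 129 126 122 118 118 118 118 122
  134 144 142 141 142 144 138 113  67  67 100 140 144 144 144 142 137 139]
 [142 142 142 143 144 137 126 127 128 128 127 129 124 118 118 118 117 125
  140 143 143 142 143 145 130  84  57  58 105 146 143 142 142 142 143 144]]
```

```bash
python3 - <<'E'
from h import *
s=cv2.imread("pics/scene0.png");t=cv2.imread("pics/top0.png")
a=cv2.resize(s[215:255,270:330],(600,400),interpolation=cv2.INTER_CUBIC)
b=cv2.resize(t[230:264,325:361],(423,400),interpolation=cv2.INTER_CUBIC)
c=cv2.resize(s[182:222,305:350],(378,200*2-64),interpolation=cv2.INTER_CUBIC)
o=np.zeros((600,800,3),np.uint8);o[:300,:450]=cv2.resize(a,(450,300));o[:330,450:800]=cv2.resize(b,(350,330));o[300:600,:338]=cv2.resize(c,(338,300))
cv2.imwrite("pics/c2.png",o)
E
```

```text
(no output)
```

View pics/c2.png

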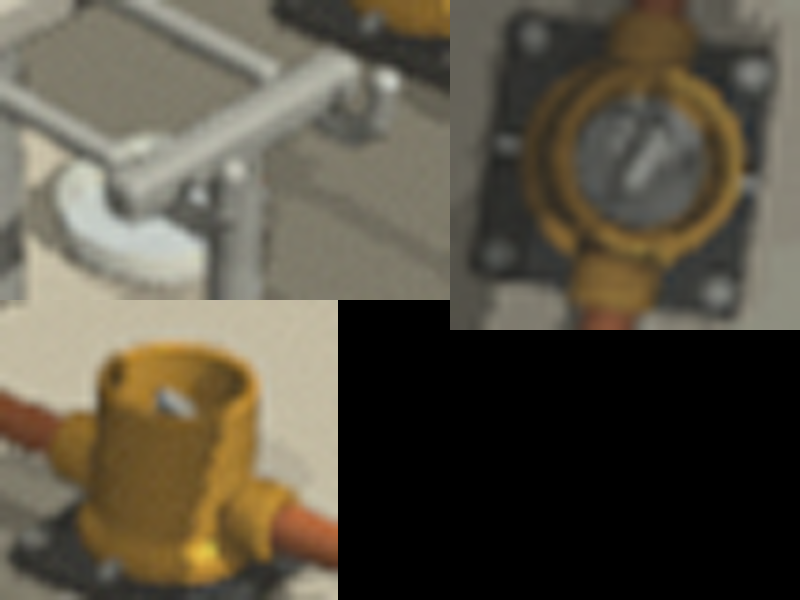

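The crops show the bar on the prongs, top end points about (210,278.5) and (238.5,286) in top and (287,238)–(315,222) in scene. The tang shows bright in the bore at top (345,246), running up-right, and in scene at about (328,195).

```bash
python3 - <<'E'
from h import *
np.set_printoptions(precision=4,suppress=True)
s=cv2.imread("pics/scene0.png");t=cv2.imread("pics/top0.png")
print("cams",ray("scene",(0,0))[0],ray("top",(0,0))[0])
print("bar centre tri",tri((300.8,230.0),(224.3,282.3)),onz("top",(224.3,282.3),.186))
A,B=onz("top",(210,278.4),.186),onz("top",(238.6,286.2),.186); print(A,B,np.linalg.norm(A-B),"bar yaw",np.arctan2(*(A-B)[1::-1]))
g=cv2.cvtColor(t,cv2.COLOR_BGR2GRAY).astype(float)
hs=cv2.cvtColor(t,cv2.COLOR_BGR2HSV)
w=np.clip(g-88,0,None); Y,X=np.mgrid[:g.shape[0],:g.shape[1]]
w*=(X>=342)&(X<=347)&(Y>=243)&(Y<=249)&(X+Y*.55>477)
c=np.array([(w*X).sum(),(w*Y).sum()])/w.sum()
C=np.cov(np.c_[X.ravel(),Y.ravel()].T,aweights=w.ravel()+1e-12); e,v=np.linalg.eigh(C); d=v[:,1]
T=onz("top",c,.068);T2=onz("top",c+d*3,.068); print("tang px",c,d,np.sqrt(e),T,"yaw",np.arctan2(*(T2-T)[1::-1])%np.pi)
# pipes: copper/brass mask in top, axis line
m=(hs[...,1]>110)&(hs[...,2]>60)
for lo,hi in((211,216),(216,225),(268,274),(274,281)):
    q=[np.flatnonzero(m[r,325:365]).mean()+325 for r in range(lo,hi) if m[r,325:365].any()]; print(lo,hi,np.mean(q))
rows=np.flatnonzero(m[200:295,330:365].any(1))+200; print("row ext",rows.min(),rows.max())
top=(np.mean([x for r in range(216,225) for x in np.flatnonzero(m[r,325:365])+325]),220);bot=(np.mean([x for r in range(266,275) for x in np.flatnonzero(m[r,325:365])+325]),270)
a,b=onz("top",top,.035),onz("top",bot,.035);print("pipe yaw",np.arctan2(*(a-b)[1::-1]))
ts=[onz("top",p,.035) for p in((348,rows.min()),(338.5,rows.max()))];print(ts,np.mean(ts,0),np.linalg.norm(ts[0]-ts[1]))
print("scene tang tri",tri((327.9,195.4),c), "pred", pix("scene",T))
# rim
for X0 in [T]:
  for a in range(0,360,45):
    r=np.deg2rad(a); print(a,pix("top",[X0[0]+.029*np.cos(r),X0[1]+.029*np.sin(r),.075]),pix("scene",[X0[0]+.029*np.cos(r),X0[1]+.029*np.sin(r),.075]))
print(pix("top",[*T[:2],.0]),"rib yaw",np.arctan2(*(onz("top",(330.6,244.6),.006)-onz("top",(355.8,248.6),.006))[1::-1]))
E
```

```text
cams [0.1577 0.8261 0.6768] [0.5574 0.005  1.4871]
bar centre tri (array([0.4918, 0.1754, 0.1864]), np.float64(0.0017761396469968202)) [0.491 0.175 0.186]
[0.5017 0.2138 0.186 ] [0.4803 0.1363 0.186 ] 0.08039376912172695 bar yaw 1.3014198182581374
tang px [345.0217 246.071 ] [-0.5635  0.8261] [0.7377 1.8965] [ 0.5892 -0.1666  0.068 ] yaw 2.529710639642692
211 216 348.125
216 225 347.6666666666667
268 274 339.3333333333333
274 281 338.2857142857143
row ext 212 281
pipe yaw -0.17959731677140903
[array([ 0.6933, -0.1814,  0.035 ]), array([ 0.4852, -0.1493,  0.035 ])] [ 0.5892 -0.1653  0.035 ] 0.210613395057982
scene tang tri (array([ 0.5895, -0.1669,  0.0648]), np.float64(0.0005641095177773678)) pred [328.1295 194.4342]
0 [345.143  236.1566] [318.3724 189.5648]
45 [338.2138 239.0907] [317.8647 193.6055]
90 [335.431  246.0839] [323.5321 196.8826]
135 [338.4339 253.0525] [332.101 197.371]
180 [345.4762 255.9054] [338.3276 194.7558]
225 [352.4233 252.9586] [338.5261 190.6762]
270 [355.1931 245.9473] [332.8007 187.5468]
315 [352.1723 238.9914] [324.5411 187.0974]
[342.3688 246.5821] rib yaw 1.4061520946123263
```

```bash
cat >>h.py <<'E'
from scipy.spatial.transform import Rotation as Ro
def rows(targets):
    """targets: list of (x,y,z,yaw of tool x) -> shift/turn numbers from the present pose"""
    s=monitor.get_state(); R0=Ro.from_quat(s["tcp_rot"]); p0=np.array(s["eef_pos"])
    for x,y,z,yaw in targets:
        d=R0.inv().apply(np.array([x,y,z])-p0)/.4
        r=(R0.inv()*(Ro.from_euler('z',yaw)*Ro.from_euler('x',np.pi))).as_rotvec()/np.pi
        print(np.round(np.r_[d,r],4).tolist())
def st():
    s=monitor.get_state(); R=Ro.from_quat(s["tcp_rot"]).as_matrix()
    print(round(s["time"],2),np.round(s["eef_pos"],4),"yaw",round(float(np.arctan2(R[1,0],R[0,0])),4),"z",np.round(R[:,2],3),"F",np.round(s["contact_force"],1),"M",np.round(s["wrist_torque"],2),"op",round(s["opening"],3),"ff",round(s["finger_force"],1),"q",np.round(s["qpos"],2))
E
python3 -c "
from h import *
rows([(.40,-.40,.33,.6),(.491,-.1,.32,1.0),(.491,.175,.30,1.301)])"
```

```text
[0.646, -0.4286, -0.284, -0.0007, -0.0002, -0.0921]
[1.092, -1.073, -0.2575, -0.0006, -0.0003, -0.2194]
[1.3022, -1.7275, -0.206, -0.0006, -0.0004, -0.3152]
```

```bash
python3 -m handwheel '[[0.646,-0.4286,-0.284,-0.0007,-0.0002,-0.092,1],[0.646,-0.4286,-0.284,-0.0007,-0.0002,-0.092,1],[0.646,-0.4286,-0.284,-0.0007,-0.0002,-0.092,1],[0.646,-0.4286,-0.284,-0.0007,-0.0002,-0.092,1],[0.646,-0.4286,-0.284,-0.0007,-0.0002,-0.092,1],[0.85,-0.7,-0.27,-0.0007,-0.0002,-0.16,1],[0.85,-0.7,-0.27,-0.0007,-0.0002,-0.16,1],[0.85,-0.7,-0.27,-0.0007,-0.0002,-0.16,1]]'
python3 -c "
from h import *
st();rows([(.491,-.1,.32,1.0),(.491,.175,.30,1.301)])"
```

```text
time: 1.1
eef_pos: [0.4452, -0.269, 0.325]
tcp_rot: [0.918, 0.397, 0.0, 0.001]
contact_force: [0.1, -0.5, -0.0]
opening: 1.002
finger_force: 0.0
1.1 [ 0.4452 -0.269   0.325 ] yaw 0.8166 z [ 0.001 -0.002 -1.   ] F [ 0.1 -0.5 -0. ] M [-0.04  0.04  0.03] op 1.002 ff 0.0 q [-0.74 -0.13  1.82 -0.    1.45  0.02]
[0.3864, -0.2058, 0.012, 0.0005, 0.0003, -0.0584]
[0.8876, -0.6766, 0.0609, 0.0004, 0.0003, -0.1542]
```

```bash
python3 -m handwheel '[[0.888,-0.677,0.06,0,0,-0.154,1],[0.888,-0.677,0.06,0,0,-0.154,1],[0.888,-0.677,0.06,0,0,-0.154,1],[0.888,-0.677,0.06,0,0,-0.154,1],[0.888,-0.677,0.06,0,0,-0.154,1],[0.888,-0.677,0.06,0,0,-0.154,1],[0.888,-0.677,0.06,0,0,-0.154,1],[0.888,-0.677,0.06,0,0,-0.154,1],[0.888,-0.677,0.06,0,0,-0.154,1],[0.888,-0.677,0.06,0,0,-0.154,1]]'
python3 -c "
from h import *
st();rows([(.491,.175,.182,1.301)])"
```

```text
time: 2.35
eef_pos: [0.4919, 0.1708, 0.3002]
tcp_rot: [0.797, 0.603, -0.001, 0.001]
contact_force: [-0.3, 0.0, 0.1]
opening: 0.998
finger_force: 0.0
2.35 [0.4919 0.1708 0.3002] yaw 1.2956 z [ 0.    -0.003 -1.   ] F [-0.3  0.   0.1] M [-0.    0.02  0.01] op 0.998 ff 0.0 q [ 0.14 -0.11  1.85 -0.    1.4   0.42]
[0.0103, -0.0053, 0.2955, 0.0004, 0.0008, -0.0017]
```

```bash
python3 -m handwheel '[[0.01,-0.005,0.05,0,0.0008,-0.0017,1],[0.01,-0.005,0.12,0,0.0008,-0.0017,1],[0.01,-0.005,0.19,0,0.0008,-0.0017,1],[0.01,-0.005,0.25,0,0.0008,-0.0017,1],[0.01,-0.005,0.295,0,0.0008,-0.0017,1],[0.01,-0.005,0.295,0,0.0008,-0.0017,1]]'
python3 - <<'E'
from h import *
st()
o=[cv2.resize(eyes.read_camera(n)[y:y+100,x:x+130,::-1],(400,308),interpolation=cv2.INTER_CUBIC) for n,x,y in(("scene",240,180),("top",170,220))]
cv2.imwrite("pics/g1.png",np.hstack(o))
E
```

```text
time: 3.1
eef_pos: [0.4903, 0.1751, 0.1808]
tcp_rot: [0.796, 0.606, -0.001, -0.0]
contact_force: [-0.4, -0.1, 1.3]
opening: 0.998
finger_force: 0.0
3.1 [0.4903 0.1751 0.1808] yaw 1.301 z [-0.002 -0.    -1.   ] F [-0.4 -0.1  1.3] M [-0.01  0.02  0.04] op 0.998 ff 0.0 q [ 0.15 -0.02  1.99 -0.    1.18  0.42]
```

View pics/g1.png

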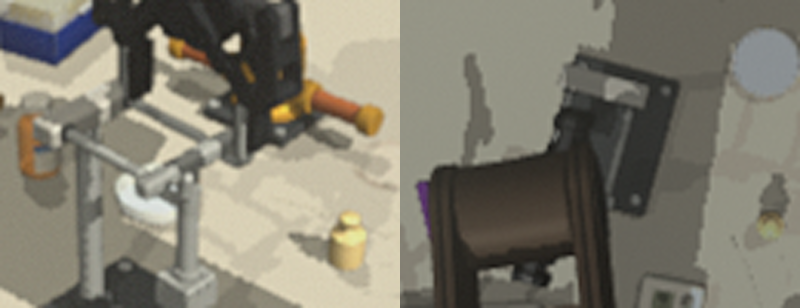

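The picture shows the open fingers straddling the bar (right finger at crop (240,140), left at (125,90)). I'll check the projected finger positions before closing.

```bash
python3 - <<'E'
from h import *
u=np.array([np.sin(1.301),-np.cos(1.301),0]) # tool y
p=np.array([.4903,.1751,.1808])
for d in(-.05,0,.05):
    for z in(.162,.175,.1808,.2): print(d,z,((pix("scene",np.r_[(p+u*d)[:2],z])-[240,180])*3.08).round())
i=cv2.imread("pics/g1.png")[40:240,60:320]
cv2.imwrite("pics/g2.png",cv2.resize(i,(780,600),interpolation=cv2.INTER_CUBIC))
E
```

```text
-0.05 0.162 [251. 221.]
-0.05 0.175 [252. 203.]
-0.05 0.1808 [252. 195.]
-0.05 0.2 [254. 169.]
0 0.162 [190. 187.]
0 0.175 [191. 170.]
0 0.1808 [191. 162.]
0 0.2 [191. 136.]
0.05 0.162 [134. 155.]
0.05 0.175 [134. 139.]
0.05 0.1808 [134. 131.]
0.05 0.2 [133. 105.]
```

View pics/g2.png

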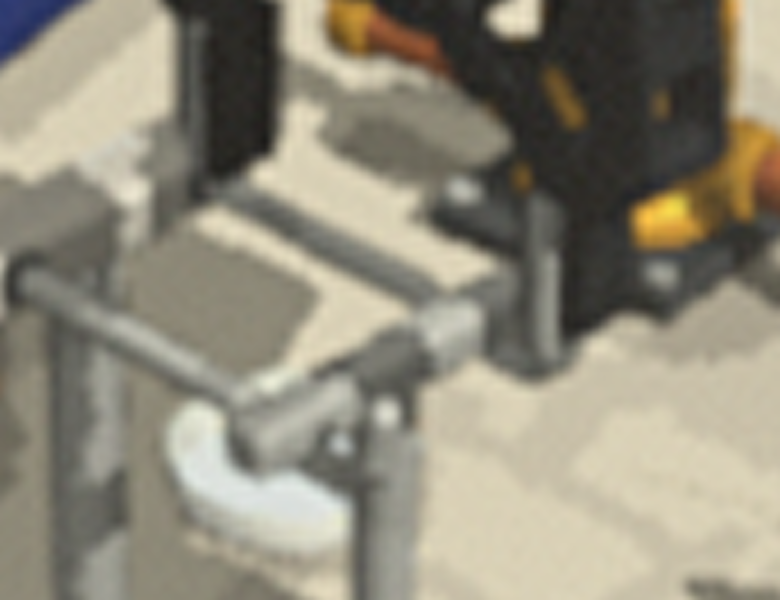

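The picture shows the fingertips at crop (133,103) and (240,163). That reads about 20 mm higher than projected, so I'll part-close around the bar, clear of contact, and look again.

```bash
python3 -m handwheel '[[0,0,0,0,0,0,-0.3],[0,0,0,0,0,0,-0.3],[0,0,0,0,0,0,-0.3],[0,0,0,0,0,0,-0.3],[0,0,0,0,0,0,-0.3],[0,0,0,0,0,0,-0.3]]' 20
python3 - <<'E'
from h import *
st()
i=eyes.read_camera("scene")[...,::-1]; cv2.imwrite("pics/s3.png",i)
cv2.imwrite("pics/g3.png",cv2.resize(i[190:260,260:351],(780,600),interpolation=cv2.INTER_CUBIC))
p=np.array([.4903,.1751,.0]);u=np.array([np.sin(1.301),-np.cos(1.301),0])
for d in(-.015,.015):
    for z in(.162,.172,.19): print(d,z,((pix("scene",p+u*d+[0,0,z])-[260,190])*8.57).round())
E
```

```text
time: 3.95
eef_pos: [0.491, 0.1762, 0.1822]
tcp_rot: [0.795, 0.606, 0.001, 0.0]
contact_force: [-0.5, 0.5, -1.5]
opening: 0.351
finger_force: 0.0
3.95 [0.491  0.1762 0.1822] yaw 1.3027 z [ 0.001  0.    -1.   ] F [-0.5  0.5 -1.5] M [-0.03 -0.03 -0.05] op 0.351 ff 0.0 q [ 0.15 -0.02  1.98  0.    1.18  0.42]
-0.015 0.162 [408. 462.]
-0.015 0.172 [409. 425.]
-0.015 0.19 [411. 357.]
0.015 0.162 [310. 408.]
0.015 0.172 [311. 371.]
0.015 0.19 [311. 304.]
```

View pics/g3.png

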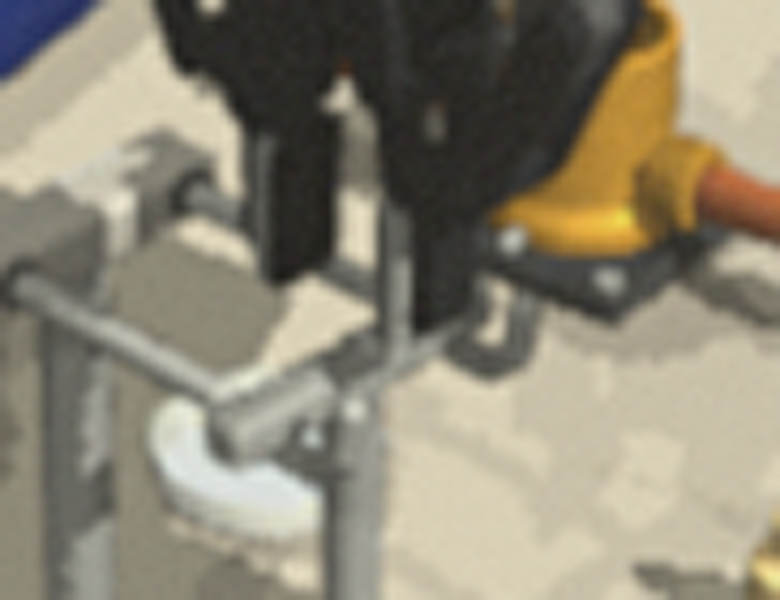

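```bash
python3 -m handwheel '[[0,0,0,0,0,0,-1],[0,0,0,0,0,0,-1],[0,0,0,0,0,0,-1],[0,0,0,0,0,0,-1]]' 20
python3 - <<'E'
from h import *
st()
E
```

```text
time: 4.5
eef_pos: [0.491, 0.1762, 0.1823]
tcp_rot: [0.795, 0.606, 0.001, 0.0]
contact_force: [-0.5, -0.3, -0.4]
opening: -0.004
finger_force: 0.0
4.5 [0.491  0.1762 0.1823] yaw 1.3027 z [ 0.001  0.    -1.   ] F [-0.5 -0.3 -0.4] M [ 0.    0.03 -0.  ] op -0.004 ff 0.0 q [ 0.15 -0.02  1.98  0.    1.18  0.42]
```

```bash
python3 -m handwheel '[[0,0,0,0,0,0,0],[0,0,0,0,0,0,0],[0,0,0,0,0,0,0],[0,0,0.01,0,0,0,0],[0,0,0.02,0,0,0,0],[0,0,0.03,0,0,0,0],[0,0,0.04,0,0,0,0],[0,0,0.05,0,0,0,0],[0,0,0.055,0,0,0,0],[0,0,0.055,0,0,0,0]]' 20
python3 - <<'E'
from h import *
st()
E
```

```text
time: 5.75
eef_pos: [0.491, 0.1762, 0.1601]
tcp_rot: [0.795, 0.606, 0.0, 0.0]
contact_force: [-0.2, 0.1, 0.8]
opening: 0.503
finger_force: 0.0
5.75 [0.491  0.1762 0.1601] yaw 1.3026 z [ 0.001  0.    -1.   ] F [-0.2  0.1  0.8] M [ 0.03 -0.01  0.02] op 0.503 ff 0.0 q [0.15 0.   2.   0.   1.14 0.42]
```

```bash
python3 -m handwheel '[[0,0,0,0,0,0,-1],[0,0,0,0,0,0,-1],[0,0,0,0,0,0,-1],[0,0,0,0,0,0,-1],[0,0,0,0,0,0,-1]]' 20
python3 - <<'E'
from h import *
st()
E
```

```text
time: 6.38
eef_pos: [0.4911, 0.1762, 0.1605]
tcp_rot: [0.795, 0.606, 0.001, 0.0]
contact_force: [-0.9, 0.7, 1.6]
opening: 0.136
finger_force: 19.6
6.38 [0.4911 0.1762 0.1605] yaw 1.3026 z [ 0.002  0.    -1.   ] F [-0.9  0.7  1.6] M [ 0.03  0.06 -0.  ] op 0.136 ff 19.6 q [0.15 0.   2.   0.   1.14 0.42]
```

```bash
python3 -m handwheel '[[0,0,0,0,0,0,-1],[0,0,0,0,0,0,-1],[0,0,-0.01,0,0,0,-1],[0,0,-0.02,0,0,0,-1],[0,0,-0.03,0,0,0,-1],[0,0,-0.04,0,0,0,-1],[0,0,-0.05,0,0,0,-1],[0,0,-0.05,0,0,0,-1]]' 90
python3 - <<'E'
from h import *
st()
i=eyes.read_camera("scene")[...,::-1];t=eyes.read_camera("top")[...,::-1]; cv2.imwrite("pics/s4.png",i)
cv2.imwrite("pics/g4.png",cv2.resize(i[190:290,250:380],(780,600),interpolation=cv2.INTER_CUBIC))
E
```

```text
time: 7.38
eef_pos: [0.4913, 0.1762, 0.1808]
tcp_rot: [0.795, 0.606, 0.001, 0.001]
contact_force: [-0.1, -1.4, -2.2]
opening: 0.111
finger_force: 91.2
7.38 [0.4913 0.1762 0.1808] yaw 1.3027 z [ 0.002  0.    -1.   ] F [-0.1 -1.4 -2.2] M [-0.03 -0.04  0.07] op 0.111 ff 91.2 q [ 0.15 -0.02  1.99  0.    1.17  0.42]
```

View pics/g4.png

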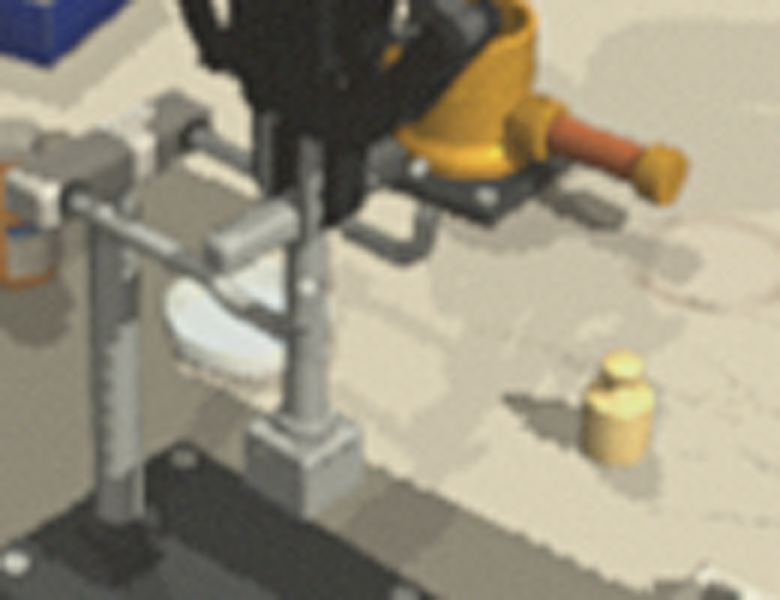

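The key hangs upright in the gripper (foot at crop (300,460)), clear of the prongs and not slipping. I'll lift it fully.

```bash
python3 -m handwheel '[[0,0,-0.08,0,0,0,-1],[0,0,-0.17,0,0,0,-1],[0,0,-0.26,0,0,0,-1],[0,0,-0.32,0,0,0,-1],[0,0,-0.34,0,0,0,-1],[0,0,-0.34,0,0,0,-1],[0,0,-0.34,0,0,0,-1]]'
python3 - <<'E'
from h import *
st(); rows([(.57,0,.315,1.9),(.589,-.166,.315,2.53)])
E
```

```text
time: 8.35
eef_pos: [0.4901, 0.176, 0.3143]
tcp_rot: [0.795, 0.606, -0.001, -0.0]
contact_force: [0.7, -0.1, -3.0]
opening: 0.109
finger_force: 91.2
8.35 [0.4901 0.176  0.3143] yaw 1.3026 z [-0.002 -0.    -1.   ] F [ 0.7 -0.1 -3. ] M [-0.02 -0.    0.01] op 0.109 ff 91.2 q [ 0.15 -0.12  1.83  0.    1.43  0.42]
[-0.3714, 0.3091, -0.0019, -0.0006, 0.0001, -0.1902]
[-0.759, 0.4649, -0.0019, -0.0006, -0.0001, -0.3907]
```

```bash
python3 -m handwheel '[[-0.1,0.07,0,0,0,-0.05,-1],[-0.2,0.14,0,0,0,-0.1,-1],[-0.3,0.2,0,0,0,-0.15,-1],[-0.4,0.26,0,0,0,-0.2,-1],[-0.5,0.32,0,0,0,-0.25,-1],[-0.6,0.38,0,0,0,-0.3,-1],[-0.68,0.42,0,0,0,-0.35,-1],[-0.74,0.455,0,0,0,-0.39,-1],[-0.759,0.465,0,0,0,-0.39,-1],[-0.759,0.465,0,0,0,-0.39,-1],[-0.759,0.465,0,0,0,-0.39,-1],[-0.759,0.465,0,0,0,-0.39,-1]]'
python3 - <<'E'
from h import *
st(); rows([(.5892,-.1662,.20,2.53)])
E
```

```text
time: 9.85
eef_pos: [0.5897, -0.1648, 0.3165]
tcp_rot: [0.302, 0.953, 0.0, 0.001]
contact_force: [-0.2, -0.2, -1.4]
opening: 0.107
finger_force: 91.2
9.85 [ 0.5897 -0.1648  0.3165] yaw 2.5286 z [ 0.001  0.    -1.   ] F [-0.2 -0.2 -1.4] M [ 0.03  0.03 -0.02] op 0.107 ff 91.2 q [-0.44  0.09  1.62  0.    1.43 -1.4 ]
[-0.0007, -0.0039, 0.2913, 0.0004, 0.0003, -0.0004]
```

```bash
python3 -m handwheel '[[-0.0007,-0.004,0.07,0,0,0,-1],[-0.0007,-0.004,0.14,0,0,0,-1],[-0.0007,-0.004,0.22,0,0,0,-1],[-0.0007,-0.004,0.28,0,0,0,-1],[-0.0007,-0.004,0.3,0,0,0,-1],[-0.0007,-0.004,0.3,0,0,0,-1],[-0.0007,-0.004,0.3,0,0,0,-1]]'
python3 - <<'E'
from h import *
np.set_printoptions(precision=2,suppress=True)
st()
im=eyes.read_camera("scene")[...,::-1].copy(); cv2.imwrite("pics/s5.png",im)
s=monitor.get_state();x,y,z=s["eef_pos"];z-=.0905; yaw=2.53
x0,y0,k=295,140,9.5
b=cv2.resize(im[y0:y0+63,x0:x0+80],None,fx=k,fy=k,interpolation=cv2.INTER_CUBIC)
c,sn=np.cos(yaw),np.sin(yaw)
for a,d in((1,1),(1,-1),(-1,-1),(-1,1)):
    for h in(0,.024):
        q=(pix("scene",[x+.014*(a*c-d*sn),y+.014*(a*sn+d*c),z+h])-[x0,y0]+.5)*k; cv2.circle(b,tuple(q.astype(int)),3,(0,0,255),-1)
for a in range(0,360,15):
    r=np.deg2rad(a)
    for R,H in((.029,.075),(.024,.075)):
        q=(pix("scene",[.5892+R*np.cos(r),-.1662+R*np.sin(r),H])-[x0,y0]+.5)*k; cv2.circle(b,tuple(q.astype(int)),2,(255,0,0),-1)
print(b.shape);cv2.imwrite("pics/g5.png",b)
E
```

```text
time: 10.72
eef_pos: [0.5901, -0.1676, 0.1982]
tcp_rot: [0.302, 0.953, 0.0, 0.002]
contact_force: [0.2, -0.9, -2.5]
opening: 0.107
finger_force: 91.2
10.72 [ 0.59 -0.17  0.2 ] yaw 2.528 z [ 0. -0. -1.] F [ 0.2 -0.9 -2.5] M [ 0.01  0.03 -0.01] op 0.107 ff 91.2 q [-0.44  0.17  1.75  0.    1.22 -1.4 ]
(598, 760, 3)
```

View pics/g5.png

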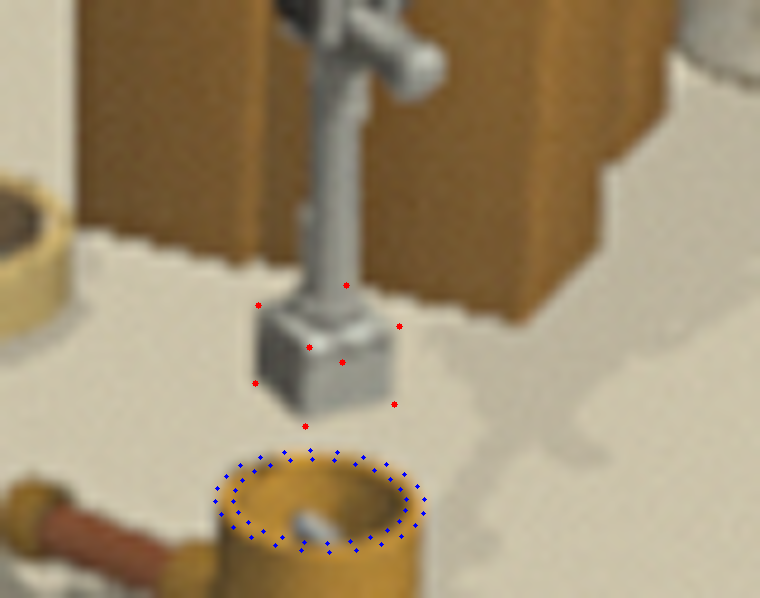

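The picture shows the foot bottom at (305,415) directly over the collar mouth at (318,505). It agrees with the prediction within about 1 mm, so I'll go down into the collar.

```bash
python3 - <<'E'
from h import *
rows([(.5892,-.1662,.160,2.53)])
E
```

```text
[0.0043, 0.0016, 0.0955, 0.0005, 0.0013, -0.0007]
```

```bash
python3 -m handwheel '[[0.0043,0.0016,0,0.0005,0.0013,-0.0007,-1],[0.0043,0.0016,0.03,0.0005,0.0013,-0.0007,-1],[0.0043,0.0016,0.06,0.0005,0.0013,-0.0007,-1],[0.0043,0.0016,0.08,0.0005,0.0013,-0.0007,-1],[0.0043,0.0016,0.09,0.0005,0.0013,-0.0007,-1],[0.0043,0.0016,0.095,0.0005,0.0013,-0.0007,-1],[0.0043,0.0016,0.1,0.0005,0.0013,-0.0007,-1],[0.0043,0.0016,0.105,0.0005,0.0013,-0.0007,-1],[0.0043,0.0016,0.105,0.0005,0.0013,-0.0007,-1]]'
python3 - <<'E'
from h import *
st()
E
```

```text
time: 11.9
eef_pos: [0.5882, -0.1657, 0.1543]
tcp_rot: [0.301, 0.954, 0.0, -0.002]
contact_force: [1.1, 1.1, -1.9]
opening: 0.109
finger_force: 91.2
11.9 [ 0.5882 -0.1657  0.1543] yaw 2.53 z [-0.003  0.002 -1.   ] F [ 1.1  1.1 -1.9] M [ 0.05 -0.04  0.01] op 0.109 ff 91.2 q [-0.44  0.21  1.79  0.    1.15 -1.4 ]
```

```bash
python3 -m handwheel '[[0,0,0.004,0,0,0,-1],[0,0,0.008,0,0,0,-1],[0,0,0.012,0,0,0,-1],[0,0,0.012,0,0,0,-1]]'
python3 - <<'E'
from h import *
st()
E
```

```text
time: 12.4
eef_pos: [0.5881, -0.1657, 0.1492]
tcp_rot: [0.301, 0.954, 0.0, -0.002]
contact_force: [-0.1, 0.1, -3.6]
opening: 0.106
finger_force: 91.1
12.4 [ 0.5881 -0.1657  0.1492] yaw 2.53 z [-0.003  0.002 -1.   ] F [-0.1  0.1 -3.6] M [ 0.13 -0.01  0.05] op 0.106 ff 91.1 q [-0.44  0.21  1.79  0.    1.14 -1.4 ]
```

```bash
python3 -m handwheel '[[0,0,0.004,0,0,0,-1],[0,0,0.008,0,0,0,-1],[0,0,0.012,0,0,0,-1],[0,0,0.012,0,0,0,-1]]'
python3 - <<'E'
from h import *
st()
E
```

```text
time: 12.9
eef_pos: [0.5881, -0.1658, 0.1444]
tcp_rot: [0.301, 0.954, 0.0, -0.002]
contact_force: [0.4, 0.6, -2.8]
opening: 0.106
finger_force: 91.1
12.9 [ 0.5881 -0.1658  0.1444] yaw 2.53 z [-0.003  0.001 -1.   ] F [ 0.4  0.6 -2.8] M [ 0.13 -0.09  0.02] op 0.106 ff 91.1 q [-0.44  0.22  1.8  -0.    1.13 -1.4 ]
```

```bash
python3 -m handwheel '[[0,0,0.004,0,0,0,-1],[0,0,0.008,0,0,0,-1],[0,0,0.012,0,0,0,-1],[0,0,0.012,0,0,0,-1]]'
python3 - <<'E'
from h import *
st()
E
```

```text
time: 13.4
eef_pos: [0.589, -0.1662, 0.1429]
tcp_rot: [0.301, 0.954, -0.0, -0.001]
contact_force: [-2.8, 1.1, 8.3]
opening: 0.109
finger_force: 92.5
13.4 [ 0.589  -0.1662  0.1429] yaw 2.5302 z [-0.001  0.    -1.   ] F [-2.8  1.1  8.3] M [0.37 0.66 0.02] op 0.109 ff 92.5 q [-0.44  0.22  1.8  -0.    1.12 -1.4 ]
```

```bash
python3 -m handwheel '[[0,0,-0.002,0,0,0.02,-1],[0,0,-0.002,0,0,0.05,-1],[0,0,-0.002,0,0,0.08,-1],[0,0,-0.002,0,0,0.11,-1],[0,0,-0.002,0,0,0.14,-1],[0,0,-0.002,0,0,0.17,-1],[0,0,-0.002,0,0,0.2,-1],[0,0,-0.002,0,0,0.22,-1],[0,0,-0.002,0,0,0.22,-1]]'
python3 - <<'E'
from h import *
st()
E
```

```text
time: 14.52
eef_pos: [0.5886, -0.1661, 0.143]
tcp_rot: [0.606, 0.795, -0.0, -0.001]
contact_force: [-2.3, 1.4, 5.5]
opening: 0.112
finger_force: 92.3
14.53 [ 0.5886 -0.1661  0.143 ] yaw 1.8389 z [-0.002  0.    -1.   ] F [-2.3  1.4  5.5] M [0.37 0.55 0.08] op 0.112 ff 92.3 q [-0.44  0.22  1.8  -0.    1.13 -0.71]
```

```bash
python3 -m handwheel '[[0,0,0,0,0,0.03,-1],[0,0,0,0,0,0.06,-1],[0,0,0,0,0,0.09,-1],[0,0,0,0,0,0.12,-1],[0,0,0,0,0,0.13,-1],[0,0,0,0,0,0.13,-1]]'
python3 - <<'E'
from h import *
st()
E
```

```text
time: 15.28
eef_pos: [0.5885, -0.1661, 0.1429]
tcp_rot: [0.755, 0.656, -0.001, -0.001]
contact_force: [-2.7, 1.7, 5.5]
opening: 0.106
finger_force: 92.3
15.28 [ 0.5885 -0.1661  0.1429] yaw 1.4309 z [-0.003  0.    -1.   ] F [-2.7  1.7  5.5] M [0.3  0.66 0.08] op 0.106 ff 92.3 q [-0.44  0.22  1.8  -0.    1.13 -0.3 ]
```

```bash
python3 -m handwheel '[[0,0,0,0,0,0.005,-1],[0,0,0,0,0,0.01,-1],[0,0,0,0,0,0.01,-1]]'
python3 - <<'E'
from h import *
st()
E
```

```text
time: 15.65
eef_pos: [0.5885, -0.1661, 0.1429]
tcp_rot: [0.765, 0.644, -0.001, -0.001]
contact_force: [-3.0, 1.5, 5.8]
opening: 0.108
finger_force: 92.3
15.65 [ 0.5885 -0.1661  0.1429] yaw 1.3997 z [-0.003  0.    -1.   ] F [-3.   1.5  5.8] M [0.33 0.66 0.08] op 0.108 ff 92.3 q [-0.44  0.22  1.8  -0.    1.13 -0.27]
```

```bash
for i in 1; do python3 -m handwheel '[[0,0,0,0,0,0.005,-1],[0,0,0,0,0,0.01,-1],[0,0,0,0,0,0.01,-1]]'; done
python3 - <<'E'
from h import *
st()
E
```

```text
time: 16.02
eef_pos: [0.5885, -0.1661, 0.143]
tcp_rot: [0.775, 0.632, -0.001, -0.001]
contact_force: [-2.0, 1.0, 6.5]
opening: 0.107
finger_force: 92.3
16.02 [ 0.5885 -0.1661  0.143 ] yaw 1.3683 z [-0.003  0.    -1.   ] F [-2.   1.   6.5] M [0.33 0.7  0.09] op 0.107 ff 92.3 q [-0.44  0.22  1.8  -0.    1.13 -0.24]
```

```bash
python3 -m handwheel '[[0,0,0,0,0,0.005,-1],[0,0,0,0,0,0.01,-1],[0,0,0,0,0,0.01,-1]]'
python3 - <<'E'
from h import *
st()
E
```

```text
time: 16.4
eef_pos: [0.5885, -0.1662, 0.143]
tcp_rot: [0.785, 0.62, -0.001, -0.001]
contact_force: [-3.4, 1.7, 6.1]
opening: 0.108
finger_force: 92.3
16.4 [ 0.5885 -0.1662  0.143 ] yaw 1.3368 z [-0.003  0.    -1.   ] F [-3.4  1.7  6.1] M [0.32 0.74 0.11] op 0.108 ff 92.3 q [-0.44  0.22  1.8  -0.    1.13 -0.21]
```

```bash
python3 -m handwheel '[[0,0,0,0,0,0.006,-1],[0,0,0,0,0,0.006,-1]]'
python3 - <<'E'
from h import *
st()
E
```

```text
time: 16.65
eef_pos: [0.5885, -0.1661, 0.143]
tcp_rot: [0.791, 0.612, -0.001, -0.001]
contact_force: [-3.4, 1.0, 5.3]
opening: 0.107
finger_force: 92.3
16.65 [ 0.5885 -0.1661  0.143 ] yaw 1.3179 z [-0.003  0.    -1.   ] F [-3.4  1.   5.3] M [0.37 0.74 0.08] op 0.107 ff 92.3 q [-0.44  0.22  1.8  -0.    1.13 -0.19]
```

```bash
python3 -m handwheel '[[0,0,0,0,0,0.006,-1],[0,0,0,0,0,0.006,-1]]'
python3 - <<'E'
from h import *
st()
E
```

```text
time: 16.9
eef_pos: [0.5884, -0.1661, 0.1429]
tcp_rot: [0.796, 0.605, -0.001, -0.001]
contact_force: [-2.8, 1.5, 5.3]
opening: 0.109
finger_force: 92.3
16.9 [ 0.5884 -0.1661  0.1429] yaw 1.2995 z [-0.003  0.    -1.   ] F [-2.8  1.5  5.3] M [0.34 0.71 0.17] op 0.109 ff 92.3 q [-0.44  0.22  1.8  -0.    1.13 -0.17]
```

```bash
python3 -m handwheel '[[0,0,0,0,0,0.006,-1],[0,0,0,0,0,0.006,-1]]'
python3 - <<'E'
from h import *
st()
i=eyes.read_camera("scene")[...,::-1];t=eyes.read_camera("top")[...,::-1];cv2.imwrite("pics/s6.png",i);cv2.imwrite("pics/t6.png",t)
E
```

```text
time: 17.15
eef_pos: [0.5884, -0.1661, 0.1429]
tcp_rot: [0.802, 0.598, -0.001, -0.001]
contact_force: [-3.6, 0.7, 6.1]
opening: 0.105
finger_force: 92.4
17.15 [ 0.5884 -0.1661  0.1429] yaw 1.2812 z [-0.003  0.    -1.   ] F [-3.6  0.7  6.1] M [0.31 0.69 0.28] op 0.105 ff 92.4 q [-0.44  0.22  1.8  -0.    1.13 -0.15]
```

```bash
python3 -m handwheel '[[0,0,0,0,0,-0.015,-1],[0,0,0,0,0,-0.029,-1],[0,0,0,0,0,-0.029,-1],[0,0,0,0,0,-0.029,-1]]'
python3 - <<'E'
from h import *
st()
E
```

```text
time: 17.75
eef_pos: [0.5888, -0.1662, 0.143]
tcp_rot: [0.774, 0.633, -0.001, -0.001]
contact_force: [-2.3, 0.9, 5.0]
opening: 0.106
finger_force: 92.2
17.75 [ 0.5888 -0.1662  0.143 ] yaw 1.371 z [-0.002  0.    -1.   ] F [-2.3  0.9  5. ] M [ 0.24  0.49 -0.03] op 0.106 ff 92.2 q [-0.44  0.22  1.8  -0.    1.12 -0.24]
```

Torque fell to about zero, so the key sits within its play with the spindle at the stop. I'll release and retreat upward.

```bash
python3 -m handwheel '[[0,0,0,0,0,0,-0.6],[0,0,0,0,0,0,-0.2],[0,0,0,0,0,0,0.2],[0,0,0,0,0,0,0.2],[0,0,0,0,0,0,0.2],[0,0,-0.03,0,0,0,0.2],[0,0,-0.08,0,0,0,0.2],[0,0,-0.18,0,0,0,0.2],[0,0,-0.3,0,0,0,0.2],[0,0,-0.4,0,0,0,0.2],[0,0,-0.45,0,0,0,0.2],[0,0,-0.45,0,0,0,0.2]]'
python3 -c "
from h import *
st();rows([(.45,.12,.34,1.371)])"
```

```text
time: 19.25
eef_pos: [0.5893, -0.1663, 0.3232]
tcp_rot: [0.774, 0.633, 0.0, 0.0]
contact_force: [0.2, -0.9, -0.1]
opening: 0.599
finger_force: 0.0
19.25 [ 0.5893 -0.1663  0.3232] yaw 1.3708 z [ 0.001 -0.    -1.   ] F [ 0.2 -0.9 -0.1] M [-0.04  0.03  0.06] op 0.599 ff 0.0 q [-0.44  0.09  1.61 -0.    1.44 -0.24]
[0.6323, -0.4835, -0.0427, 0.0003, 0.0001, -0.0001]
```

```bash
python3 -m handwheel '[[0.63,-0.48,-0.04,0,0,0,0.2],[0.63,-0.48,-0.04,0,0,0,0.2],[0.63,-0.48,-0.04,0,0,0,0.2],[0.63,-0.48,-0.04,0,0,0,0.2],[0.63,-0.48,-0.04,0,0,0,0.2],[0.63,-0.48,-0.04,0,0,0,0.2],[0.63,-0.48,-0.04,0,0,0,0.2]]'
python3 - <<'E'
from h import *
np.set_printoptions(precision=4,suppress=True)
st()
t=eyes.read_camera("top")[...,::-1].copy();s=eyes.read_camera("scene")[...,::-1].copy()
cv2.imwrite("pics/t7.png",t);cv2.imwrite("pics/s7.png",s)
k=9;x0,y0=322,225
a=cv2.resize(t[225:270,322:366],(396,405),interpolation=cv2.INTER_CUBIC)
b=cv2.resize(s[150:235,288:372],(400,405),interpolation=cv2.INTER_CUBIC)
# predicted bar ends for home height (z top .168) at the three yaws, printed
for yaw in(1.371,1.391): 
    for d in(.042,-.042): print(yaw,pix("top",[.589+d*np.cos(yaw),-.1662+d*np.sin(yaw),.168]),pix("scene",[.589+d*np.cos(yaw),-.1662+d*np.sin(yaw),.168]))
cv2.imwrite("pics/g7.png",np.hstack([a,b]))
E
```

```text
time: 20.12
eef_pos: [0.4502, 0.119, 0.3358]
tcp_rot: [0.774, 0.633, -0.002, -0.002]
contact_force: [0.3, -0.5, 0.2]
opening: 0.6
finger_force: 0.0
20.12 [0.4502 0.119  0.3358] yaw 1.3718 z [-0.005  0.001 -1.   ] F [ 0.3 -0.5  0.2] M [-0.02 -0.02 -0.  ] op 0.6 ff 0.0 q [ 0.04 -0.26  1.91  0.    1.49  0.24]
1.371 [334.21   242.3659] [319.8586 165.8431]
1.371 [364.3493 248.2338] [339.4519 155.0407]
1.391 [334.1569 242.6666] [320.1304 165.938 ]
1.391 [364.4012 247.9324] [339.1845 154.9543]
```

View pics/g7.png

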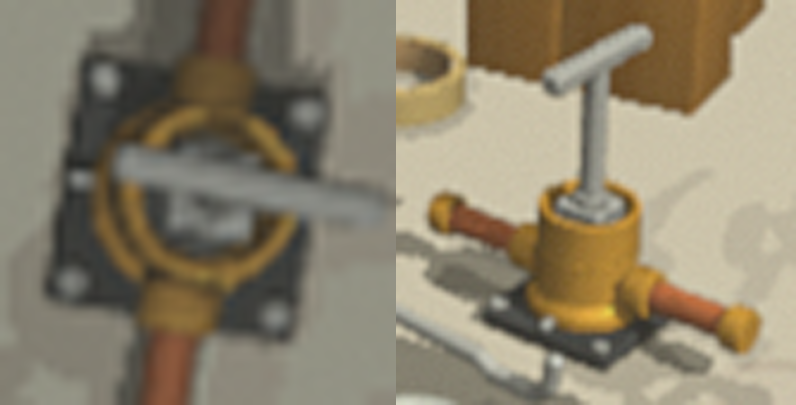

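The key stands fully down in the collar: the foot's top is level with the mouth at crop (590,205). The bar runs from (118,160) to (385,205) in the top view, a slope of 0.168 against 0.174 for the rib line, so it lines up with the ribs.

```bash
python3 -c "
from plant import ctrl
print(ctrl.sign_off())"
```

```text
the job is handed in; nothing more can be done
None
```

The key is fully home on the spindle, turned clockwise to the closed stop with its cross-bar in line with the ribs, and released; the job was handed in at about 20 s, and the arm never touched the bottle, weight or dish, but I viewed 11 pictures, one over the limit of 10.

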